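# Touch off a plaster casting at three points and set its datum pin

### The job

The plaster casting was taped to its plywood board by hand, so it sits up to a centimetre off and slightly askew. Take the steel datum pin with the square-sided grey grip from the wooden pin block and touch off the casting with the side of the pin's shank, gently and holding each touch for about a second: on the long face nearest the robot, first near its left end, then near its right end, and then at the middle of the short face at the right. Then set the pin in the casting's hole, upright and fully home on its collar, and let go; the plaster chips if pressed hard, and the other tools stay in the block.

Things in the scene. Friction and masses are not known exactly. Their poses are not given: they have to be found in the camera images.
- board: Plywood base board, 140 (x) by 200 (y) by 15 mm thick, fixed; origin at the centre of its underside, z up, -x side towards the robot, +y to the robot's left (turned up to 0.3 rad). It carries the white plaster casting, taped on by hand: up to 10 mm off the board's centre in x and in y and turned up to 0.08 rad. That offset is not measured; it must be felt. The tape holds.
- cast_top (a point): Point of the board's frame over its centre at the height of the casting's flat top (75 mm over the bench); the casting's own centre may be 10 mm off. The casting is 90 (x) by 140 (y) by 60 mm high, side faces plain and upright. At its left rear a step rises 20 mm over the top: 5 to 41 mm behind (+x) and 6 to 66 mm left (+y) of the casting's centre.
- hole_drawn (a point): Where the casting's hole would be if the casting sat true on the board (mouth centre); the real hole is off with the casting. Measured from the casting's own faces, the hole's centre is 30 mm in from the long face nearest the robot (-x face) and 40 mm in from the short face at the right (-y face). Round, 13.6 mm wide, 1 mm chamfer, 52 mm deep, open at the top.
- rack: Wooden pin block, 70 (x) by 200 (y) by 55 mm high, fixed; origin at the centre of its underside, z up. Three holes along its y axis, at y = -65, 0 and +65 mm, 14 mm wide and 50 mm deep, hold three tools upright on their collars; which tool stands in which hole varies.
- pin_grip (a point): Centre of the datum pin's grey grip: flat-sided, 18 mm thick (x), 32 wide (y), 44 high, to be taken across the 18 mm from above. z up along the pin; about 90 g. Below it a steel collar, 26 mm wide, 4 thick, its underside 26 mm below this point. This point is 81 mm over the bench in the pin block, and 101 mm when the pin is fully home in the casting.
- pin_tip (a point): Lower end of the datum pin's plain round steel shank, on its axis, 72 mm below the centre of the grip. The shank is 12 mm in diameter and 46 mm long from the collar, its last 4 mm tapering to 6 mm.
- awl: The awl in the pin block, with a round pear-shaped wooden handle: not needed, stays where it is. Origin at the lower end of its 46 mm steel stem, z up; 90 mm long in all.
- ballpin: The thinner pin in the pin block, with a round grey ball knob: not needed, stays where it is. Origin at the lower end of its 46 mm steel stem, z up; 84 mm long in all.
Mind the look-alikes: they are no part of the job. What is shaped like the board but turquoise is not meant.

How it is judged (in metres and radians):
On the way, in this order (a step that is already met when the one before it is completed fails the run):
1. the pin's shank is held in light contact with the long face nearest the robot, near its left end (contact force between pin and board above 0.5 N and x of pin_tip in the frame of board below -0.03 m and y of pin_tip in the frame of board between 0.015 and 0.075 m and z of pin_tip in the frame of board between 0.018 and 0.071 m), for 0.3 s.
2. then with the same face near its right end (contact force between pin and board above 0.5 N and x of pin_tip in the frame of board below -0.03 m and y of pin_tip in the frame of board between -0.075 and -0.015 m and z of pin_tip in the frame of board between 0.018 and 0.071 m), for 0.3 s.
3. then with the short face at the right, near its middle (contact force between pin and board above 0.5 N and y of pin_tip in the frame of board below -0.058 m and x of pin_tip in the frame of board between -0.03 and 0.03 m and z of pin_tip in the frame of board between 0.018 and 0.071 m), for 0.3 s.
At the end, for the whole second after the job is handed in: The datum pin stands in the casting's hole, its collar within 3 mm of the casting's top, upright within 0.08 rad, released and at rest; the awl and the ball-knob pin still stand in the pin block, moved by less than 20 mm (z of pin_tip in the frame of board between 0.025 and 0.032 m and x of pin_tip in the frame of board between -0.032 and 0.002 m and y of pin_tip in the frame of board between -0.047 and -0.013 m and angle between pin_tip's own z axis and vertical below 0.08 rad and linear speed of pin below 0.03 m/s and distance of each of awl, ballpin from where it was at the start of the episode below 0.02 m); the robot touches nothing.
It fails at once if the pin presses on the casting with more than 20 N while it is beside it or part-way in the hole, or strikes the casting or board anywhere with more than 100 N ((contact force between pin and board above 20 N and z of pin_tip in the frame of board between 0.034 and 0.071 m) or contact force between pin and board above 100 N).
It fails at once if the fingers press on the casting or its board with more than 20 N (contact force between the fingers and board above 20 N).
It fails at once if the awl or the ball-knob pin is pulled out or knocked over (distance of any of awl, ballpin from where it was at the start of the episode above 0.02 m).
It also fails if it takes over 66 s, if anything falls off the work surface, if the arm or the gripper's body presses on something with over 40 N, if the wrist force passes 120 N, or if a joint passes its speed limit or range.

### The arm

A 6-joint arm with a two-finger parallel gripper is mounted at the origin on the work surface. World frame = base frame: x ahead of the robot, y to its left, z up, the work surface at z = 0. Lengths are in m, angles in degrees, forces in N, time in s.
With the tool pointing down it reaches from about 0.35 to 0.775 m from the base axis. Payload 5.5 kg.
Tool frame: the origin (TCP) lies on the centre line of the jaws, within the pads' length; the fingertips stand 8 mm ahead of it and the grasp point (between the pads) lies 11 mm behind it; y points along the fingers, x is the direction in which the jaws open and shut, and the axes are right-handed (so a half turn about y gives the same grasp; the last joint's range is limited). The gripper opens to 85 mm and grips with 20 to 120 N. Pads are 22 mm wide; open, the fingers measure 114 mm over their backs; the gripper's body (76 mm by 85 mm) begins 54 mm behind the grasp point. The pads swing forward as they close: fully open they stand 13 mm farther back than shut.
Start: joints at [57.72, 17.945, 2.641, 74.691, 0, 82.002], TCP at [0.236, 0.524, 0.239] pointing down, gripper open.
Joint ranges: [-158.12, 158.12], [-49.38, 96.58], [-58.88, 72.47], [-126.05, 133.96], [-84.25, 85.87], [-180, 180]. Speed limits (degrees/s): [147.25, 147.25, 180, 180, 180, 180].

### API

Orientations are given as [roll, pitch, yaw] about the fixed x, y, z axes, in that order (R = Rz(yaw) Ry(pitch) Rx(roll)).
In Python, from plant import state, eyes, ticket gives the robot as it stands.
- The arm moves only by the shell command python3 -m crank 'ROWS'. ROWS is text: rows parted by semicolons, each of 7 numbers parted by spaces: the shift along the tool's x, y, z in mm, then the turn, a rotation vector about the tool's x, y, z in rad, then the finger opening in mm, from 0 to 85.4. In form: dx dy dz ax ay az jaw; .... A call has 1 to 5 rows; each row is the pose to reach, as a shift and turn from the pose measured when the call began, along the tool's axes at that moment; what a row does not reach only later rows make up. A row lasts 1/8 s, in which the tool goes at most 62.5 mm and 10.7 degrees, less where a joint would pass 70% of its speed; a pose out of reach is approached as far as the arm can. A call with a gripper value outside its range is refused whole. The fingers move at their own pace and stop on an object; the grip force is fixed at half the most. Time passes only in rows, so rows that repeat a pose let the fingers close. It gives the time, the measured TCP pose, the force and the opening at its end, in the units of the state.
- state(): the state, without advancing time (a new reading comes with each control period).
- eyes.capture(name): name is "side" or "top"; returns the picture (384x512x3 uint8, red, green, blue); there is no depth.
- eyes.camera_info(name): a dict with "fx", "fy", "cx", "cy" (pixels), "extrinsics" (4x4, takes a point from camera to world coordinates). Camera axes: x right, y down, z forward; pixel columns grow to the right and rows downward; lengths in m; the calibration is good to about 2 mm. A picture is of the moment at which its call begins. camera_info takes no time and is no camera call.
- ticket.close_job(): hands the job in, once; it reports no verdict.
The state is a dict: "time_s": time; "q": joint angles; "joint_velocities": joint speeds; "joint_efforts": joint torques, N m; "tcp_pos": TCP position; "tool_rot": TCP orientation; "contact_force": force on the tool from outside, world axes, zero at the start; "wrist_torque": the same for the moment, N m; "opening": opening from 0.0 (shut) to 1.0 (fully open).
Only numpy, scipy, OpenCV 4.12 (cv2) and the standard library are available. Lean on these libraries where they do the work, as an engineer would, in place of code of your own. Each camera call takes 0.05 s, during which the arm holds its last target. There are 200 camera calls.

## Working session

There is one attempt and no reset: what is moved stays moved. The work goes in short steps, Python scripts to look and compute and a shell command to move; the robot and the scene stay as the last step left them, time stands still between calls to the robot, and variables do not carry over. Pictures are saved under pics/ and viewed, about 8 in all and at most 12, crops included, and the job is handed in when it is done.

```bash
mkdir -p pics; ls
python3 - <<'E'
from plant import state, eyes
import cv2, numpy as np
print(state())
for n in ("side","top"):
    im=eyes.capture(n); cv2.imwrite(f"pics/{n}0.png",im[:,:,::-1])
    print(n,eyes.camera_info(n))
a=[cv2.imread(f"pics/{n}0.png") for n in("side","top")]
E
```

```text
pics
{'time_s': 0.0, 'q': array([ 5.77210237e+01,  1.79906300e+01,  2.57497325e+00,  7.46918094e+01,
       -4.32274903e-04,  8.20003181e+01]), 'joint_velocities': array([-0.12188802, -0.08082706,  0.04905705,  0.02227631,  0.01427152,
        0.01310501]), 'joint_efforts': array([ 3.38158825e-03, -4.80628109e+01,  2.98533511e+01,  1.95060176e-02,
        2.06065474e-04,  7.01652198e-06]), 'tcp_pos': array([0.23617123, 0.5236864 , 0.23839632]), 'tool_rot': array([-89.98547225,   0.10648049,  65.72071945]), 'contact_force': array([-0.39434854, -0.11252558, -0.26229518]), 'wrist_torque': array([ 0.03856782, -0.02382232,  0.00584131]), 'opening': 1.0013435447714651}
side {'fx': 363.5843342995472, 'fy': 363.5843342995472, 'cx': 258.9481777759054, 'cy': 192.2897618843235, 'extrinsics': array([[ 0.90599941, -0.24602677,  0.34443562,  0.15949886],
       [-0.42325163, -0.51732454,  0.7437966 , -0.60530351],
       [-0.00480888, -0.81966221, -0.57282696,  0.53247087],
       [ 0.        ,  0.        ,  0.        ,  1.        ]])}
top {'fx': 361.02267237924286, 'fy': 361.02267237924286, 'cx': 252.07908418765538, 'cy': 186.8493198328938, 'extrinsics': array([[-0.00930688, -0.99097638,  0.13371313,  0.31424   ],
       [-0.99995364,  0.00955347,  0.00120266,  0.00546461],
       [-0.00246923, -0.13369573, -0.99101935,  1.01174506],
       [ 0.        ,  0.        ,  0.        ,  1.        ]])}
```

View pics/side0.png

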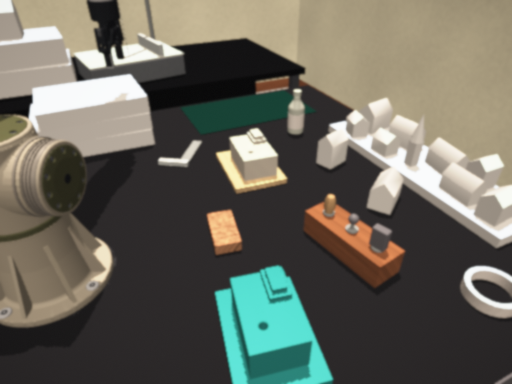

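View pics/top0.png

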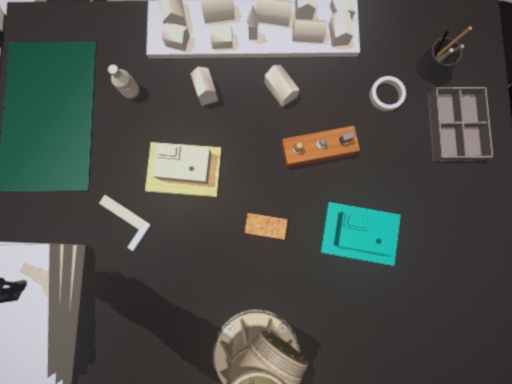

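The side view shows the orange-brown block with an awl (330,205), a ball pin (353,222) and a square grey grip (380,238). The plywood board is at (252,170) in the side view and (184,168) in the top view. The turquoise look-alike is at (361,233) top. The square grip at (347,139) top fits the description, and I'll confirm it in a crop.

```bash
cat > h.py <<'E'
import numpy as np, cv2
from plant import eyes
def ray(n,uv,z):
    c=eyes.camera_info(n); E=c["extrinsics"]
    d=E[:3,:3]@np.array([(uv[0]-c["cx"])/c["fx"],(uv[1]-c["cy"])/c["fy"],1])
    return E[:3,3]+d*(z-E[2,3])/d[2]
def proj(n,p):
    c=eyes.camera_info(n); E=c["extrinsics"]; q=E[:3,:3].T@(np.array(p)-E[:3,3])
    return np.array([c["fx"]*q[0]/q[2]+c["cx"],c["fy"]*q[1]/q[2]+c["cy"]])
def rect(mask,z,n="top"):
    cs,_=cv2.findContours(mask,cv2.RETR_EXTERNAL,cv2.CHAIN_APPROX_NONE)
    k=max(cs,key=cv2.contourArea)[:,0]
    P=np.array([ray(n,p,z)[:2] for p in k],np.float32)
    return cv2.minAreaRect(P*1000)
E
python3 - <<'E'
from h import *
t=cv2.imread("pics/top0.png"); s=cv2.imread("pics/side0.png")
hsv=cv2.cvtColor(t,cv2.COLOR_BGR2HSV)
print("hsv board",hsv[188,160],"rack",hsv[157,310],hsv[141,340],"cast",hsv[175,175],"bg",hsv[200,100])
for nm,lo,hi,roi,z in (("board",(18,50,90),(40,255,255),(130,135,110,75),.015),("rack",(3,120,70),(17,255,255),(275,115,95,60),.055)):
    m=cv2.inRange(hsv,lo,hi); x,y,w,h=roi; k=np.zeros_like(m);k[y:y+h,x:x+w]=m[y:y+h,x:x+w]
    k=cv2.morphologyEx(k,cv2.MORPH_CLOSE,np.ones((3,3)))
    print(nm,rect(k,z))
    cv2.imwrite(f"pics/m_{nm}.png",k)
A=cv2.resize(t[118:176,272:372],None,fx=6,fy=6,interpolation=cv2.INTER_CUBIC)[:,:600]
m=np.vstack([cv2.imread("pics/m_board.png")[130:210,130:235],])
B=cv2.resize(s[190:290,295:410],(330,290),interpolation=cv2.INTER_CUBIC)
C=cv2.resize(cv2.imread("pics/m_rack.png")[118:176,272:372],(270,145)); D=cv2.resize(m,(270,145))
o=np.vstack([A[:300],np.hstack([B,np.vstack([C,D])[:290]])]); print(o.shape)
cv2.imwrite("pics/crop.png",o)
E
```

```text
hsv board [ 30  65 213] rack [ 14 160 198] [ 9 78 91] cast [ 30  18 214] bg [ 16  28 135]
board ((502.3031921386719, 200.31541442871094), (205.7862548828125, 146.67152404785156), 85.09500885009766)
rack ((554.1527709960938, -178.6964111328125), (80.60708618164062, 207.38853454589844), 10.185662269592285)
(590, 600, 3)
```

View pics/crop.png

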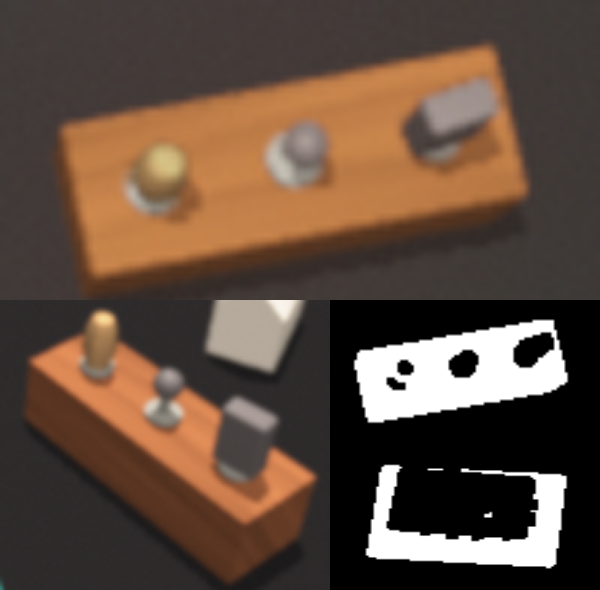

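The crop confirms it: the square-sided grey grip is the right-hand tool of the block, and it looks turned further than the block is. Next I'll measure its top face.

Run:
```python
from h import *
t=cv2.imread("pics/top0.png"); s=cv2.imread("pics/side0.png")
def face(im,roi,thr):
    x,y,w,h=roi; c=cv2.resize(im[y:y+h,x:x+w],None,fx=4,fy=4,interpolation=cv2.INTER_CUBIC)
    hs=cv2.cvtColor(c,cv2.COLOR_BGR2HSV); k=((hs[...,1]<60)&(hs[...,2]>thr)).astype(np.uint8)
    return k
for n,im,roi in (("top",t,(338,126,20,20)),("side",s,(366,222,28,34))):
    for thr in (105,120,130,140):
        k=face(im,roi,thr)
        cs,_=cv2.findContours(k,cv2.RETR_EXTERNAL,cv2.CHAIN_APPROX_NONE)
        if not cs: continue
        q=max(cs,key=cv2.contourArea)[:,0]
        uv=(q+.5)/4-.5+np.array(roi[:2])
        P=np.array([ray(n,p,.103)[:2] for p in uv],np.float32)*1000
        print(n,thr,cv2.contourArea(q)/16,cv2.minAreaRect(P))
k=face(t,(338,126,20,20),0)
g=cv2.cvtColor(t,cv2.COLOR_BGR2HSV)
print(g[128:146,338:358,2]);print(g[128:146,338:358,1])
```

```text
top 105 66.9375 ((567.8215942382812, -242.68931579589844), (17.343868255615234, 31.34634780883789), 19.40055274963379)
top 120 62.78125 ((568.4821166992188, -243.04136657714844), (16.33190155029297, 30.243459701538086), 19.40055274963379)
top 130 59.46875 ((568.893310546875, -243.35003662109375), (15.76102066040039, 29.387977600097656), 19.40055274963379)
top 140 55.75 ((569.5056762695312, -243.57321166992188), (15.377280235290527, 28.483501434326172), 17.76581382751465)
side 105 114.84375 ((568.7396240234375, -246.51873779296875), (19.815465927124023, 31.397157669067383), 21.164962768554688)
side 120 97.46875 ((568.8911743164062, -246.44869995117188), (17.53247833251953, 30.402523040771484), 18.765642166137695)
side 130 85.9375 ((568.7734985351562, -246.38232421875), (16.08587646484375, 29.17789077758789), 20.25749969482422)
side 140 74.53125 ((568.9952392578125, -246.368896484375), (14.500292778015137, 28.41926383972168), 18.67940330505371)
[[140 160 172 176 180 184 187 194 199 200 200 201 201 201 199 196 167  90
   64  65]
 [187 193 198 198 199 200 200 200 201 200 199 199 198 197 
[... 2218 characters left out ...]
 116 144
  150 113]
 [152 125  67  46  42  34  31  28  30  30  31  32  35  40  77 138 152 157
  155 126]
 [152 108  49  43  45  37  34  29  30  34  36  36  48  90 137 159 159 158
  155 138]
 [152 120  57  44  43  37  38  36  37  41  50  68 100 135 157 162 160 159
  159 150]
 [157 146  78  44  41  49  48  41  46  51  80 132 152 157 163 162 164 162
  158 153]
 [158 152 112  56  45  41  42  36  36  50  95 151 163 164 163 164 163 163
  160 154]
 [159 156 136  86  54  44  35  34  43  74 125 158 165 163 164 163 165 164
  160 155]
 [157 157 155 145 119  89  72  67  86 125 155 162 164 163 161 163 162 162
  159 160]
 [159 160 158 160 156 145 134 138 147 161 167 164 163 161 163 162 160 161
  159 159]]
```

```bash
cat >> h.py <<'E'
from plant import state
from scipy.spatial.transform import Rotation as Ro
def show():
    s=state(); print("t %.2f tcp"%s["time_s"],np.round(s["tcp_pos"]*1000,2),"rot",np.round(s["tool_rot"],2),"F",np.round(s["contact_force"],2),"op %.3f"%s["opening"],"q",np.round(s["q"],1))
def delta(p,yaw):
    s=state(); R=Ro.from_euler("xyz",s["tool_rot"],degrees=True); T=Ro.from_euler("xyz",[-90,0,yaw],degrees=True)
    print("shift mm",np.round(R.inv().apply(np.array(p)-s["tcp_pos"])*1000,1),"rot",np.round((R.inv()*T).as_rotvec(),4))
E
python3 -c "
from h import *
show(); delta([.5685,-.2445,.19],19.4)
for n in('top','side'): print(proj(n,[.5685,-.2445,.103]))"
```

```text
t 0.10 tcp [236.25 523.73 238.52] rot [-89.99   0.09  65.72] F [0.46 0.12 0.73] op 1.000 q [57.7 18.   2.6 74.7 -0.  82. ]
shift mm [-563.5   49.3 -618.8] rot [ 5.000e-04  8.084e-01 -1.600e-03]
[348.618      135.51052141]
[380.97096065 228.21436585]
```

```bash
R="x"; python3 -m crank '-563 49 -619 0 0.808 -0.001 60; -563 49 -619 0 0.808 -0.001 60; -563 49 -619 0 0.808 -0.001 60; -563 49 -619 0 0.808 -0.001 60; -563 49 -619 0 0.808 -0.001 60'; python3 -c "
from h import *
show(); delta([.5685,-.2445,.19],19.4)"
```

```text
time_s: 0.72
tcp_pos: [0.3606, 0.236, 0.2207]
tool_rot: [-90.0, 0.0, 19.3]
contact_force: [1.4, 0.4, 0.4]
opening: 0.704
t 0.72 tcp [360.62 236.01 220.74] rot [-9.004e+01  2.000e-02  1.929e+01] F [1.4  0.41 0.42] op 0.704 q [ 22.5   2.5 -19.   68.6  -0.   93.2]
shift mm [  37.5   31.1 -522.2] rot [ 0.0007 -0.002  -0.0003]
```

```bash
python3 -m crank '20 15 -290 0 0 0 50; 20 15 -290 0 0 0 50; 20 15 -290 0 0 0 50; 20 15 -290 0 0 0 50; 20 15 -290 0 0 0 50'; python3 -c "
from h import *
show(); delta([.5685,-.2445,.15],19.4)"
```

```text
time_s: 1.35
tcp_pos: [0.4758, -0.0337, 0.2055]
tool_rot: [-90.0, 0.0, 19.2]
contact_force: [0.0, 0.2, -0.3]
opening: 0.584
t 1.35 tcp [475.76 -33.73 205.51] rot [-9.004e+01  3.000e-02  1.916e+01] F [ 0.02  0.22 -0.3 ] op 0.584 q [-13.7   7.9 -15.   67.   -0.   57.2]
shift mm [  18.5   55.7 -229.5] rot [ 0.0007 -0.0042 -0.0005]
```

```bash
python3 -m crank '18 20 -229 0 -0.004 0 50; 18 40 -229 0 -0.004 0 50; 18 56 -229 0 -0.004 0 50; 18 56 -229 0 -0.004 0 50; 18 56 -229 0 -0.004 0 50'
python3 - <<'E'
from h import *
show(); delta([.5685,-.2445,.074],19.4)
t=eyes.capture("top");s=eyes.capture("side")
o=np.hstack([cv2.resize(t[100:180,290:390],(400,320)),cv2.resize(s[150:260,320:435],(335,320))])
cv2.imwrite("pics/pre.png",o[...,::-1])
E
```

```text
time_s: 1.98
tcp_pos: [0.5675, -0.2471, 0.1464]
tool_rot: [-89.9, 0.2, 19.2]
contact_force: [-0.7, 0.9, -0.6]
opening: 0.589
t 1.98 tcp [ 567.53 -247.05  146.37] rot [-89.9    0.18  19.16] F [-0.68  0.9  -0.64] op 0.589 q [-30.9  25.2   0.1  65.1  -0.1  39.9]
shift mm [ 2.  72.4  2. ] rot [-0.0018 -0.0042 -0.0031]
```

View pics/pre.png

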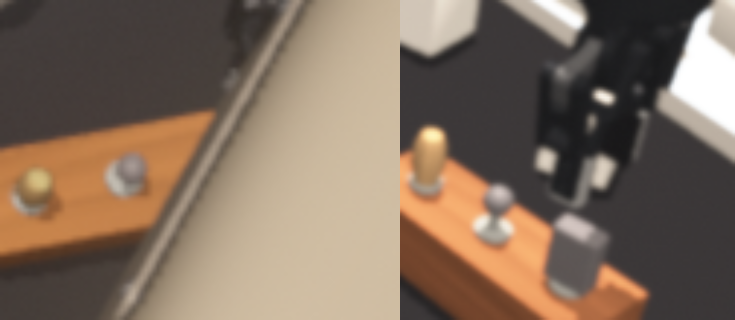

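The jaws hang above the grey grip, pads on either side of it, with the awl and ball pin clear. I'll descend.

```bash
python3 -m crank '2 20 2 -0.002 -0.004 -0.003 50; 2 40 2 -0.002 -0.004 -0.003 50; 2 58 2 -0.002 -0.004 -0.003 50; 2 72 2 -0.002 -0.004 -0.003 50; 2 72 2 -0.002 -0.004 -0.003 50'
python3 - <<'E'
from h import *
show(); delta([.5685,-.2445,.074],19.4)
s=eyes.capture("side")
cv2.imwrite("pics/pre2.png",cv2.resize(s[170:270,320:435],(575,500))[...,::-1])
E
```

```text
time_s: 2.7
tcp_pos: [0.5674, -0.2401, 0.076]
tool_rot: [-89.9, 0.0, 19.6]
contact_force: [0.0, -0.2, 0.6]
opening: 0.586
t 2.70 tcp [ 567.42 -240.13   76.04] rot [-8.994e+01  1.000e-02  1.963e+01] F [ 0.02 -0.22  0.63] op 0.586 q [-30.4  27.7  -6.4  56.    0.   40. ]
shift mm [-0.4  2.  -4.5] rot [-0.0011  0.0039 -0.0002]
```

View pics/pre2.png

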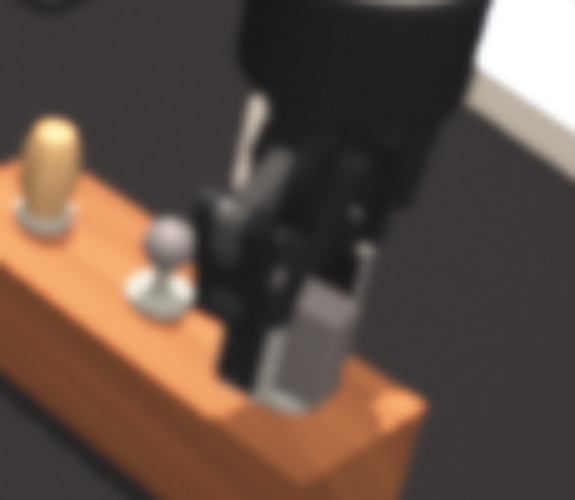

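The jaws straddle the grip (crop 320,340), about 4.5 mm off along the pad width. I'll correct that and close.

```bash
python3 -m crank '-0.4 2 -4.5 0 0.004 0 50; -0.4 2 -4.5 0 0.004 0 50; -0.4 2 -4.5 0 0.004 35; ' 2>&1 | tail -1; python3 -m crank '-0.4 2 -4.5 0 0.004 0 50; -0.4 2 -4.5 0 0.004 0 50; -0.4 2 -4.5 0 0.004 0 0; -0.4 2 -4.5 0 0.004 0 0; -0.4 2 -4.5 0 0.004 0 0'; python3 -m crank '0 0 0 0 0 0 0; 0 0 0 0 0 0 0'; python3 -c "
from h import *
show()"
```

```text
$[2]: bad value
time_s: 3.38
tcp_pos: [0.5692, -0.2452, 0.0751]
tool_rot: [-90.0, -0.0, 19.4]
contact_force: [0.0, -1.3, 1.5]
opening: 0.208
time_s: 3.62
tcp_pos: [0.5692, -0.2452, 0.075]
tool_rot: [-90.0, -0.0, 19.4]
contact_force: [-0.4, 0.2, 1.3]
opening: 0.205
t 3.62 tcp [ 569.17 -245.19   75.05] rot [-9.002e+01 -5.000e-02  1.938e+01] F [-0.41  0.24  1.31] op 0.205 q [-30.7  28.   -6.   55.9   0.   39.9]
```

```bash
python3 -m crank '0 -10 0 0 0 0 0; 0 -28 0 0 0 0 0; 0 -50 0 0 0 0 0; 0 -75 0 0 0 0 0; 0 -100 0 0 0 0 0'; python3 -m crank '0 -30 0 0 0 0 0; 0 -30 0 0 0 0 0'; python3 -c "
from h import *
show()
Rb=Ro.from_euler('z',-4.9,degrees=True)
def b(x,y,z): return np.array([.5023,.2003,0])+Rb.apply([x,y,z])
print(b(-.085,.045,.20)); delta(b(-.085,.045,.20),-4.9)
t=eyes.capture('top')
for f in('top',): print(proj(f,b(-.015,-.03,.075)))
# casting visual estimate
hs=cv2.cvtColor(t,cv2.COLOR_RGB2HSV)
m=((hs[...,1]<40)&(hs[...,2]>150)).astype(np.uint8); k=np.zeros_like(m); k[140:185,150:215]=m[140:185,150:215]
print('cast',rect(k,.075))
s=eyes.capture('side'); cv2.imwrite('pics/lift.png',np.hstack([cv2.resize(s[130:270,330:470],(400,400)),cv2.resize(t[135:205,140:230],(400,400))])[...,::-1])
"
```

```text
time_s: 4.25
tcp_pos: [0.569, -0.2451, 0.1763]
tool_rot: [-90.0, -0.1, 19.4]
contact_force: [-0.3, 1.3, -1.1]
opening: 0.202
time_s: 4.5
tcp_pos: [0.5705, -0.2459, 0.2097]
tool_rot: [-90.3, -0.3, 19.4]
contact_force: [1.3, 0.0, -0.6]
opening: 0.201
t 4.50 tcp [ 570.5  -245.88  209.66] rot [-90.28  -0.27  19.39] F [ 1.31  0.01 -0.6 ] op 0.201 q [-30.7  23.3   6.3  72.6   0.   39.9]
[0.42145441 0.25239598 0.2       ]
shift mm [ 24.7   7.3 519.5] rot [0.0038 0.4239 0.0057]
[189.27627093 170.83999855]
cast ((509.90460205078125, 194.60025024414062), (141.30892944335938, 92.65707397460938), 83.8682632446289)
```

View pics/lift.png

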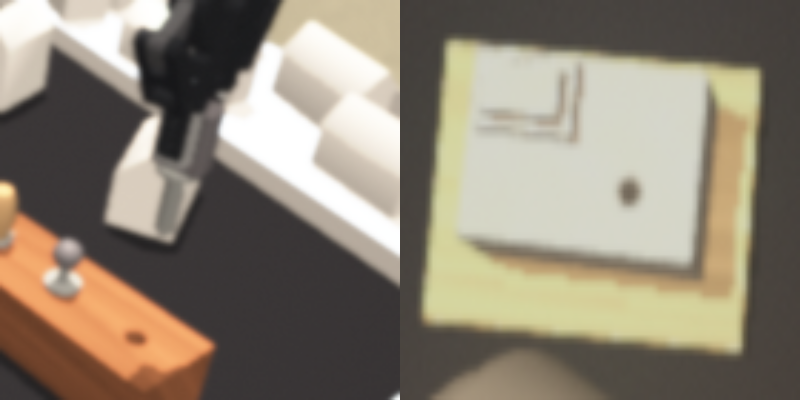

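The pin is held upright and its hole in the block is empty. The casting shows at top crop (590,160), hole at (628,190). By eye its centre is about +8 / -5 mm off in the board frame and its yaw is -6°. Moving to the near long face, left end.

```bash
python3 -m crank '10 5 300 0.004 0.443 0.005 0; 10 5 300 0.004 0.443 0.005 0; 10 5 300 0.004 0.443 0.005 0; 10 5 300 0.004 0.443 0.005 0; 10 5 300 0.004 0.443 0.005 0'
cat >> h.py <<'E'
Rb=Ro.from_euler('z',-4.9,degrees=True); B0=np.array([.5023,.2003,0])
def b(x,y,z): return B0+Rb.apply([x,y,z])
E
python3 -c "
from h import *
show(); delta(b(-.075,.045,.2),-6)"
```

```text
time_s: 5.22
tcp_pos: [0.4767, 0.0434, 0.1996]
tool_rot: [-89.8, 0.4, -6.0]
contact_force: [0.3, 0.5, -1.3]
opening: 0.198
t 5.22 tcp [476.73  43.38 199.63] rot [-89.83   0.41  -5.96] F [ 0.34  0.54 -1.33] op 0.198 q [ -4.5   8.6 -15.1  66.7   0.2  91.4]
shift mm [-66.7   0.7 202.3] rot [-0.0029  0.0007 -0.0071]
```

```bash
python3 -m crank '-67 1 202 -0.003 0 -0.007 0; -67 1 202 -0.003 0 -0.007 0; -67 1 202 -0.003 0 -0.007 0; -67 1 202 -0.003 0 -0.007 0; -67 1 202 -0.003 0 -0.007 0';python3 -c "
from h import *
show(); delta(b(-.075,.045,.111),-6)"
```

```text
time_s: 5.85
tcp_pos: [0.4295, 0.2526, 0.1982]
tool_rot: [-90.1, 0.1, -5.7]
contact_force: [-0.5, -0.5, -0.9]
opening: 0.201
t 5.85 tcp [429.45 252.65 198.24] rot [-90.07   0.14  -5.73] F [-0.48 -0.48 -0.87] op 0.201 q [ 21.2  10.6 -12.9  66.7   0.  117. ]
shift mm [ 2.3 87.2 -0.8] rot [ 0.0012  0.0047 -0.0024]
```

```bash
python3 -m crank '2 30 -1 0.001 0.005 -0.002 0; 2 60 -1 0.001 0.005 -0.002 0; 2 87 -1 0.001 0.005 -0.002 0; 2 87 -1 0.001 0.005 -0.002 0; 2 87 -1 0.001 0.005 -0.002 0'; python3 -c "
from h import *
show()";  python3 -m crank '0 0 0 0 0 0 0; 0 0 0 0 0 0 0; 0 0 0 0 0 0 0; 0 0 0 0 0 0 0'
python3 - <<'E'
from h import *
show(); delta(b(-.049,.045,.111),-6)
t=eyes.capture('top');s=eyes.capture('side'); cv2.imwrite('pics/t1.png',np.hstack([cv2.resize(s[90:210,190:310],(400,400)),cv2.resize(t[135:205,140:230],(400,400))])[...,::-1])
E
```

```text
time_s: 6.48
tcp_pos: [0.4316, 0.2508, 0.1117]
tool_rot: [-90.0, 0.0, -6.1]
contact_force: [0.3, -0.1, -1.7]
opening: 0.205
t 6.47 tcp [431.58 250.76 111.73] rot [-9.002e+01  1.000e-02 -6.080e+00] F [ 0.3  -0.12 -1.7 ] op 0.205 q [ 20.9  14.1 -21.2  54.7  -0.  117. ]
time_s: 6.98
tcp_pos: [0.4316, 0.2508, 0.1119]
tool_rot: [-90.0, -0.0, -6.1]
contact_force: [-0.6, 0.3, -1.4]
opening: 0.2
t 6.97 tcp [431.61 250.84 111.91] rot [-90.01  -0.    -6.07] F [-0.57  0.25 -1.36] op 0.200 q [ 20.9  14.1 -21.2  54.7  -0.  117. ]
shift mm [25.7  0.9  1.2] rot [ 0.0002 -0.0013  0.    ]
```

View pics/t1.png

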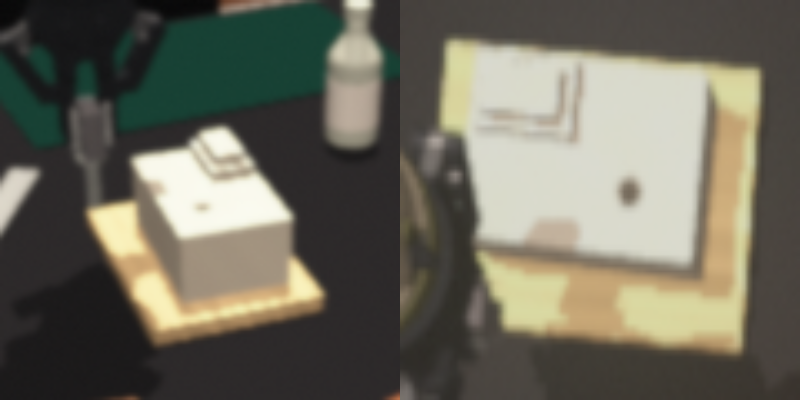

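The pin hangs in front of the left part of the near face with about 30 mm of gap. I'll close in.

```bash
python3 -m crank '10 1 1 0 0 0 0; 20 1 1 0 0 0 0; 24 1 1 0 0 0 0; 24 1 1 0 0 0 0'; for i in 1; do python3 -m crank '1 0 0 0 0 0 0; 2 0 0 0 0 0 0; 2 0 0 0 0 0 0'; done;  python3 -m crank '1 0 0 0 0 0 0; 1.5 0 0 0 0 0 0; 1.5 0 0 0 0 0 0'; python3 -c "
from h import *
show()"
```

```text
time_s: 7.58
tcp_pos: [0.4559, 0.2491, 0.1106]
tool_rot: [-90.0, 0.0, -6.1]
contact_force: [0.3, -1.1, -1.6]
opening: 0.203
time_s: 7.95
tcp_pos: [0.4579, 0.2489, 0.1106]
tool_rot: [-90.0, 0.0, -6.1]
contact_force: [0.3, -0.2, -1.2]
opening: 0.203
time_s: 8.32
tcp_pos: [0.4594, 0.2488, 0.1106]
tool_rot: [-90.0, 0.0, -6.1]
contact_force: [-0.4, 0.0, -0.3]
opening: 0.204
t 8.32 tcp [459.4  248.78 110.63] rot [-9.002e+01  2.000e-02 -6.100e+00] F [-0.38  0.04 -0.25] op 0.204 q [ 19.6  16.6 -18.   55.4  -0.  115.7]
```

```bash
for i in 1 2 3; do python3 -m crank '1 0 0 0 0 0 0; 1 0 0 0 0 0 0' | sed -n '2p;4p'; done; python3 -c "
from h import *
show()"
```

```text
tcp_pos: [0.4605, 0.2487, 0.1106]
contact_force: [0.6, -0.2, -0.4]
tcp_pos: [0.4616, 0.2486, 0.1106]
contact_force: [0.9, -0.0, -0.8]
tcp_pos: [0.4627, 0.2485, 0.1107]
contact_force: [-0.2, 0.8, -0.7]
t 9.07 tcp [462.7  248.46 110.66] rot [-9.002e+01  1.000e-02 -6.110e+00] F [-0.19  0.81 -0.73] op 0.203 q [ 19.5  16.8 -17.7  55.5  -0.  115.6]
```

```bash
python3 -m crank '1 0 0 0 0 0 0; 1 0 0 0 0 0 0' | sed -n '2p;4p'; python3 -m crank '1 0 0 0 0 0 0; 1 0 0 0 0 0 0' | sed -n '2p;4p';python3 -m crank '1 0 0 0 0 0 0; 1 0 0 0 0 0 0' | sed -n '2p;4p'
```

```text
tcp_pos: [0.4638, 0.2483, 0.1107]
contact_force: [0.3, -0.2, -1.4]
tcp_pos: [0.4645, 0.2482, 0.1106]
contact_force: [-0.8, -0.1, -0.0]
tcp_pos: [0.4647, 0.2482, 0.1104]
contact_force: [-2.3, -0.3, 2.1]
```

```bash
python3 -m crank '1 0 0 0 0 0 0; 1.3 0 0 0 0 0 0; 1.3 0 0 0 0 0 0; 1.3 0 0 0 0 0 0; 1.3 0 0 0 0 0 0' | sed -n '2,4p'; python3 -m crank '1 0 0 0 0 0 0; 1 0 0 0 0 0 0; 1 0 0 0 0 0 0; 1 0 0 0 0 0 0' | sed -n '2,4p';python3 -c "
from h import *
show()"
```

```text
tcp_pos: [0.4649, 0.2481, 0.1103]
tool_rot: [-90.0, 0.3, -6.1]
contact_force: [-4.5, 2.3, 2.6]
tcp_pos: [0.465, 0.2481, 0.1101]
tool_rot: [-90.0, 0.4, -6.1]
contact_force: [-5.9, 0.5, 2.8]
t 10.95 tcp [464.98 248.08 110.1 ] rot [-90.02   0.35  -6.06] F [-5.87  0.54  2.76] op 0.198 q [ 1.930e+01  1.730e+01 -1.710e+01  5.590e+01  1.000e-01  1.153e+02]
```

Touch 1 was held for over a second at about 5 N, with zero-force contact at TCP (464.5, 248.2). Backing off and shifting to the right end.

```bash
python3 -m crank '-8 -0.5 0 0 0 -0.006 0; -15 -0.5 0 0 0 -0.006 0; -15 -0.5 -30 0 0 -0.006 0; -15 -0.5 -60 0 0 -0.006 0; -15 -0.5 -95 0 0 -0.006 0' | sed -n '2,4p'; python3 -m crank '0 0 0 0 0 0 0; 0 0 0 0 0 0 0; 0 0 0 0 0 0 0'>/dev/null;python3 -c "
from h import *
show(); delta(b(-.049,-.05,.1106),-6.1)"
```

```text
tcp_pos: [0.4402, 0.1546, 0.111]
tool_rot: [-90.0, -0.1, -6.0]
contact_force: [-0.1, -1.2, -0.5]
t 11.95 tcp [440.55 155.25 111.13] rot [-90.01  -0.14  -5.95] F [ 0.21 -0.24 -1.51] op 0.207 q [  9.6  10.8 -25.7  53.4  -0.  105.5]
shift mm [8.7 0.6 0.3] rot [0.0001 0.0026 0.0024]
```

```bash
python3 -m crank '4 0.5 0 0 0.0026 0.0024 0; 8 0.5 0 0 0.0026 0.0024 0; 8 0.5 0 0 0.0026 0.0024 0' | sed -n '2,4p'; python3 -m crank '1 0 0 0 0 0 0; 1 0 0 0 0 0 0' | sed -n '2p;4p'; python3 -m crank '1 0 0 0 0 0 0; 1 0 0 0 0 0 0' | sed -n '2p;4p';python3 -m crank '1 0 0 0 0 0 0; 1 0 0 0 0 0 0' | sed -n '2p;4p'
```

```text
tcp_pos: [0.449, 0.1546, 0.1106]
tool_rot: [-90.0, -0.0, -6.1]
contact_force: [0.5, 0.4, -1.6]
tcp_pos: [0.4501, 0.1545, 0.1105]
contact_force: [0.3, -1.5, -0.4]
tcp_pos: [0.4511, 0.1543, 0.1106]
contact_force: [0.0, -0.0, -1.2]
tcp_pos: [0.4522, 0.1542, 0.1106]
contact_force: [0.1, 0.7, -0.5]
```

```bash
python3 -c "
from h import *
show()"; python3 -m crank '1 0 0 0 0 0 0; 1 0 0 0 0 0 0' | sed -n '2p;4p'; python3 -m crank '1 0 0 0 0 0 0; 1 0 0 0 0 0 0' | sed -n '2p;4p'
```

```text
t 13.07 tcp [452.19 154.23 110.6 ] rot [-9.0e+01 -2.0e-02 -6.1e+00] F [ 0.1   0.66 -0.49] op 0.201 q [  9.2  12.  -24.2  53.8  -0.  105.3]
tcp_pos: [0.4533, 0.1541, 0.1106]
contact_force: [0.2, 0.1, -0.9]
tcp_pos: [0.4543, 0.154, 0.1106]
contact_force: [-1.1, 0.5, -0.4]
```

```bash
python3 -m crank '1 0 0 0 0 0 0; 1 0 0 0 0 0 0' | sed -n '2p;4p'; python3 -m crank '1 0 0 0 0 0 0; 1 0 0 0 0 0 0' | sed -n '2p;4p'
```

```text
tcp_pos: [0.4545, 0.1539, 0.1104]
contact_force: [-2.7, 1.0, 0.1]
tcp_pos: [0.4547, 0.1539, 0.1102]
contact_force: [-4.8, 0.8, 1.2]
```

```bash
python3 -m crank '0.9 0 0 0 0 0 0; 0.9 0 0 0 0 0 0; 0.9 0 0 0 0 0 0; 0.9 0 0 0 0 0 0; 0.9 0 0 0 0 0 0' | sed -n '2,4p'; python3 -m crank '0.8 0 0 0 0 0 0; 0.8 0 0 0 0 0 0; 0.8 0 0 0 0 0 0; 0.8 0 0 0 0 0 0' | sed -n '2,4p';python3 - <<'E'
from h import *
a=np.degrees(np.arctan2(464.5-454.3,248.2-153.95)); print("cast yaw",-a)
show()
E
```

```text
tcp_pos: [0.4547, 0.1538, 0.11]
tool_rot: [-90.0, 0.3, -6.1]
contact_force: [-6.3, 0.1, 1.3]
tcp_pos: [0.4548, 0.1538, 0.1098]
tool_rot: [-90.0, 0.3, -6.1]
contact_force: [-5.5, 1.3, 1.6]
cast yaw -6.176671123064078
t 15.20 tcp [454.84 153.82 109.83] rot [-90.01   0.34  -6.07] F [-5.53  1.28  1.59] op 0.202 q [ 9.000e+00  1.250e+01 -2.360e+01  5.420e+01  1.000e-01  1.051e+02]
```

Touch 2 done at about 5 N, contact at TCP (454.3, 153.95). That gives the casting a yaw of -6.18°, which agrees with the camera. I'll go round the right corner.

```bash
python3 -m crank '-8 -0.8 0 0 0 -0.006 0; -12 -0.8 -5 0 0 -0.006 0; -12 -0.8 -30 0 0 -0.006 0; -12 -0.8 -54 0 0 -0.006 0; -12 -0.8 -54 0 0 -0.006 0' | sed -n '2,4p'; python3 -m crank '15 0 0 0 0 0 0; 30 0 0 0 0 0 0; 45 0 0 0 0 0 0; 59 0 0 0 0 0 0;59 0 0 0 0 0 0' | sed -n '2,4p';python3 -m crank '0 0 0 0 0 0 0;0 0 0 0 0 0 0'>/dev/null
cat >> h.py <<'E'
a=np.radians(6.177); U=np.array([np.cos(a),-np.sin(a)]); V=np.array([np.sin(a),np.cos(a)])
def uv():
    p=state()["tcp_pos"][:2]*1000; print("u %.2f v %.2f"%(U@p,V@p))
E
python3 -c "
from h import *
show();uv()
p=(482*U+164*V)/1000; delta([p[0],p[1],.1106],-6.18)"
```

```text
tcp_pos: [0.4375, 0.1002, 0.111]
tool_rot: [-90.0, -0.1, -6.2]
contact_force: [0.4, 0.4, -1.1]
tcp_pos: [0.4975, 0.0938, 0.1108]
tool_rot: [-90.0, -0.1, -6.2]
contact_force: [0.1, -0.2, -0.8]
t 16.70 tcp [497.    93.87 110.73] rot [-9.003e+01 -7.000e-02 -6.210e+00] F [ 0.05 -0.31 -0.28] op 0.201 q [  1.6  14.8 -20.5  54.7  -0.   97.8]
u 484.01 v 146.81
shift mm [-2.   0.1 17.2] rot [ 0.0004 -0.0004  0.0012]
```

```bash
python3 -m crank '-2 0 8 0 0 0.001 0; -2 0 16 0 0 0.001 0; -2 0 18 0 0 0.001 0; -2 0 18 0 0 0.001 0' | sed -n '2,4p'; python3 -m crank '0 0 1 0 0 0 0; 0 0 1 0 0 0 0' | sed -n '2p;4p';  python3 -m crank '0 0 1 0 0 0 0; 0 0 1 0 0 0 0' | sed -n '2p;4p'; python3 -m crank '0 0 1 0 0 0 0; 0 0 1 0 0 0 0' | sed -n '2p;4p'; python3 -m crank '0 0 1 0 0 0 0; 0 0 1 0 0 0 0' | sed -n '2p;4p'; python3 -c "
from h import *
show();uv()"
```

```text
tcp_pos: [0.4969, 0.1123, 0.1108]
tool_rot: [-90.0, -0.0, -6.2]
contact_force: [-0.5, 1.0, -0.6]
tcp_pos: [0.497, 0.1133, 0.1108]
contact_force: [-0.7, 0.4, -1.2]
tcp_pos: [0.4972, 0.1142, 0.1107]
contact_force: [-0.1, 0.4, -1.1]
tcp_pos: [0.4973, 0.1153, 0.1107]
contact_force: [-0.2, 0.8, -1.3]
tcp_pos: [0.4974, 0.1163, 0.1107]
contact_force: [-0.6, -1.9, -1.2]
t 18.20 tcp [497.43 116.33 110.73] rot [-9.003e+01 -2.000e-02 -6.170e+00] F [-0.55 -1.9  -1.16] op 0.201 q [  4.2  15.4 -19.7  54.9  -0.  100.3]
u 482.03 v 169.18
```

```bash
python3 -m crank '0 0 0.8 0 0 0 0; 0 0 0.8 0 0 0 0' | sed -n '2p;4p';  python3 -m crank '0 0 0.8 0 0 0 0; 0 0 0.8 0 0 0 0' | sed -n '2p;4p';python3 -c "
from h import *
show();uv()"
```

```text
tcp_pos: [0.4975, 0.1172, 0.1107]
contact_force: [0.1, -0.3, -0.8]
tcp_pos: [0.4976, 0.118, 0.1107]
contact_force: [0.4, 0.2, -0.9]
t 18.70 tcp [497.6  118.04 110.73] rot [-9.003e+01 -2.000e-02 -6.160e+00] F [ 0.41  0.22 -0.9 ] op 0.200 q [  4.4  15.4 -19.6  54.9  -0.  100.5]
u 482.01 v 170.89
```

Not in contact yet: the motion is still free and there is no force.

```bash
python3 -m crank '0 0 0.8 0 0 0 0; 0 0 0.8 0 0 0 0' | sed -n '2p;4p';  python3 -m crank '0 0 0.8 0 0 0 0; 0 0 0.8 0 0 0 0' | sed -n '2p;4p';python3 -c "
from h import *
show();uv()"
```

```text
tcp_pos: [0.4977, 0.1189, 0.1108]
contact_force: [0.2, -0.6, -1.1]
tcp_pos: [0.4978, 0.1197, 0.1107]
contact_force: [1.0, -0.6, -0.9]
t 19.20 tcp [497.78 119.66 110.73] rot [-9.003e+01 -2.000e-02 -6.150e+00] F [ 0.96 -0.61 -0.95] op 0.204 q [  4.5  15.5 -19.5  55.   -0.  100.7]
u 482.02 v 172.53
```

```bash
python3 -m crank '0 0 0.8 0 0 0 0; 0 0 0.8 0 0 0 0' | sed -n '2p;4p';  python3 -m crank '0 0 0.8 0 0 0 0; 0 0 0.8 0 0 0 0' | sed -n '2p;4p';python3 -c "
from h import *
show();uv()"
```

```text
tcp_pos: [0.4978, 0.1199, 0.1107]
contact_force: [-0.2, -3.1, -0.2]
tcp_pos: [0.4978, 0.1201, 0.1107]
contact_force: [-0.2, -5.4, 0.6]
t 19.70 tcp [497.84 120.14 110.75] rot [-9.019e+01 -2.000e-02 -6.190e+00] F [-0.21 -5.41  0.62] op 0.204 q [  4.7  15.5 -19.5  55.   -0.2 100.9]
u 482.02 v 173.01
```

```bash
python3 -m crank '0 0 0.7 0 0 0 0; 0 0 0.7 0 0 0 0; 0 0 0.7 0 0 0 0; 0 0 0.7 0 0 0 0; 0 0 0.7 0 0 0 0' | sed -n '2,4p'; python3 -m crank '0 0 0.7 0 0 0 0; 0 0 0.7 0 0 0 0; 0 0 0.7 0 0 0 0; 0 0 0.7 0 0 0 0' | sed -n '2,4p';python3 - <<'E'
from h import *
show();uv()
u=435.07+6+30; v=172.55+6+40
p=(u*U+v*V)/1000; print("hole tcp",u,v,p)
print("cam hole est at touch-derived pose:",proj('top',[*p,.075]),"board frame",Rb.inv().apply([*p,0]-B0))
E
```

```text
tcp_pos: [0.4978, 0.1202, 0.1107]
tool_rot: [-90.3, -0.0, -6.2]
contact_force: [-1.2, -4.5, 0.9]
tcp_pos: [0.4978, 0.1203, 0.1107]
tool_rot: [-90.3, -0.0, -6.2]
contact_force: [-0.9, -5.7, 0.0]
t 20.82 tcp [497.82 120.28 110.75] rot [-9.035e+01 -1.000e-02 -6.240e+00] F [-0.94 -5.72  0.04] op 0.207 q [  4.8  15.6 -19.4  55.1  -0.3 101. ]
u 481.99 v 173.15
hole tcp 471.07 218.55 [0.49185112 0.16659389]
cam hole est at touch-derived pose: [191.24547333 168.18534531] board frame [-0.00753162 -0.03447543  0.        ]
```

Touch 3 was held at about 5 N, contact v = 172.55. The hole position worked out from the touches projects to (191.2,168.2), exactly where the camera shows it. I'll back off, rise and go over the hole.

```bash
python3 -m crank '0 0 -6 0.006 0 0 0; 0 0 -10 0.006 0 0 0; 0 -25 -10 0.006 0 0 0; 0 -50 -10 0.006 0 0 0; 0 -62 -10 0.006 0 0 0' | sed -n '2,4p'; python3 -m crank '0 0 0 0 0 0 0;0 0 0 0 0 0 0'>/dev/null
python3 -c "
from h import *
show();uv(); delta([.49185,.16659,.165],-6.18)"
```

```text
tcp_pos: [0.4975, 0.1109, 0.1742]
tool_rot: [-89.9, -0.1, -6.2]
contact_force: [1.0, -0.0, -1.0]
t 21.70 tcp [497.12 110.94 173.4 ] rot [-8.993e+01 -7.000e-02 -6.240e+00] F [ 0.36  0.4  -0.93] op 0.206 q [  3.5  12.4 -14.2  63.3   0.1  99.8]
u 482.29 v 163.79
shift mm [-11.3   8.5  54.7] rot [-0.0012 -0.001   0.0013]
```

```bash
python3 -m crank '-5 0 25 -0.001 -0.001 0.001 0; -11 0 50 -0.001 -0.001 0.001 0; -11.3 6 54.7 -0.001 -0.001 0.001 0; -11.3 8.5 54.7 -0.001 -0.001 0.001 0; -11.3 8.5 54.7 -0.001 -0.001 0.001 0' | sed -n '2,4p'; python3 -m crank '0 0 0 0 0 0 0;0 0 0 0 0 0 0;0 0 0 0 0 0 0'>/dev/null
python3 - <<'E'
from h import *
show();uv(); delta([.49185,.16659,.150],-6.18)
s=eyes.capture('side'); cv2.imwrite('pics/over.png',cv2.resize(s[80:210,200:330],(520,520),interpolation=cv2.INTER_CUBIC)[...,::-1])
E
```

```text
tcp_pos: [0.4915, 0.1659, 0.1642]
tool_rot: [-90.0, 0.1, -6.2]
contact_force: [-1.5, 0.0, -0.6]
t 22.70 tcp [491.63 165.63 164.35] rot [-9.003e+01  4.000e-02 -6.240e+00] F [ 0.59  0.48 -1.19] op 0.204 q [  9.8  13.8 -13.6  62.6  -0.  106. ]
u 470.95 v 217.57
shift mm [ 0.1 14.3  1. ] rot [ 0.0004 -0.0011 -0.0007]
```

View pics/over.png

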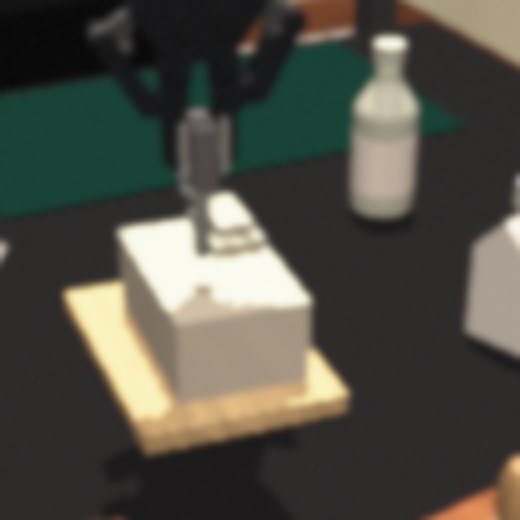

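The pin is upright, directly above the hole (crop 203,290). I'll descend to just above the mouth and trim.

```bash
python3 -m crank '0.1 6 1 0 -0.001 -0.001 0; 0.1 12 1 0 -0.001 -0.001 0; 0.1 16 1 0 -0.001 -0.001 0; 0.1 16 1 0 -0.001 -0.001 0' | sed -n '2,4p'; python3 -m crank '0 0 0 0 0 0 0;0 0 0 0 0 0 0'>/dev/null
python3 -c "
from h import *
show();uv(); delta([.49185,.16659,.138],-6.18)"
```

```text
tcp_pos: [0.4914, 0.1666, 0.1478]
tool_rot: [-90.0, 0.0, -6.2]
contact_force: [0.3, 0.1, -0.3]
t 23.50 tcp [491.49 166.67 147.86] rot [-9.004e+01  4.000e-02 -6.170e+00] F [ 0.62 -0.34 -0.59] op 0.208 q [  9.9  14.5 -15.2  60.3  -0.  106.1]
u 470.71 v 218.59
shift mm [ 0.4  9.9 -0. ] rot [ 0.0007  0.0001 -0.0006]
```

```bash
python3 -m crank '0.4 2 0 0 0 0 0; 0.4 5 0 0 0 0 0; 0.4 8 0 0 0 0 0; 0.4 8 0 0 0 0 0' | sed -n '2,4p'; python3 -m crank '0 3 0 0 0 0 0;0 3 0 0 0 0 0' | sed -n '2,4p'
python3 -c "
from h import *
show();uv(); delta([.49185,.16659,.138],-6.18)"
```

```text
tcp_pos: [0.4916, 0.1666, 0.1395]
tool_rot: [-90.1, 0.1, -6.2]
contact_force: [0.5, 0.3, -0.6]
tcp_pos: [0.4914, 0.1665, 0.1362]
tool_rot: [-90.1, 0.1, -6.2]
contact_force: [0.1, -0.4, -1.1]
t 24.25 tcp [491.35 166.55 136.17] rot [-90.06   0.11  -6.17] F [ 0.06 -0.39 -1.12] op 0.202 q [  9.9  15.1 -16.2  58.8  -0.  106. ]
u 470.58 v 218.45
shift mm [ 0.5 -1.8  0.1] rot [ 0.001   0.0001 -0.0019]
```

The tip is about 5 mm inside the hole with no force. Continuing gently.

```bash
python3 -m crank '0.5 2 0 0.001 0 -0.002 0; 0.5 4 0 0.001 0 -0.002 0; 0.5 6 0 0.001 0 -0.002 0; 0.5 8 0 0.001 0 -0.002 0; 0.5 8 0 0.001 0 -0.002 0' | sed -n '2,4p'; 
python3 -c "
from h import *
show();uv(); delta([.49185,.16659,.095],-6.18)"
```

```text
tcp_pos: [0.4917, 0.1664, 0.1279]
tool_rot: [-90.0, 0.0, -6.2]
contact_force: [-0.3, -0.3, -0.1]
t 24.88 tcp [491.66 166.43 127.93] rot [-9.001e+01  2.000e-02 -6.170e+00] F [-0.31 -0.3  -0.06] op 0.199 q [  9.8  15.4 -17.   57.6  -0.  106. ]
u 470.90 v 218.36
shift mm [ 0.2 32.9  0.2] rot [ 0.0002  0.0001 -0.0003]
```

```bash
python3 -m crank '0.2 2 0 0 0 0 0; 0.2 4 0 0 0 0 0; 0.2 6 0 0 0 0 0; 0.2 8 0 0 0 0 0; 0.2 10 0 0 0 0 0' | sed -n '2,4p'; 
python3 -c "
from h import *
show();uv(); delta([.49185,.16659,.095],-6.18)"
```

```text
tcp_pos: [0.4918, 0.1664, 0.1178]
tool_rot: [-90.0, 0.0, -6.2]
contact_force: [-0.5, 0.1, -0.4]
t 25.50 tcp [491.82 166.39 117.78] rot [-9.001e+01  2.000e-02 -6.180e+00] F [-0.52  0.08 -0.37] op 0.200 q [  9.8  15.9 -17.9  56.2  -0.  106. ]
u 471.06 v 218.34
shift mm [ 0.  22.8  0.2] rot [ 0.0002  0.0001 -0.0004]
```

```bash
python3 -m crank '0 3 0.2 0 0 0 0; 0 6 0.2 0 0 0 0; 0 9 0.2 0 0 0 0; 0 11 0.2 0 0 0 0; 0 13 0.2 0 0 0 0' | sed -n '2,4p'; python3 -m crank '0 2 0 0 0 0 0; 0 4 0 0 0 0 0; 0 5.5 0 0 0 0 0; 0 7 0 0 0 0 0' | sed -n '2,4p'; 
python3 -c "
from h import *
show();uv(); delta([.49185,.16659,.095],-6.18)"
```

```text
tcp_pos: [0.4919, 0.1666, 0.1046]
tool_rot: [-90.0, 0.0, -6.2]
contact_force: [-0.3, -0.1, -1.2]
tcp_pos: [0.4919, 0.1666, 0.0976]
tool_rot: [-90.0, 0.0, -6.2]
contact_force: [-0.6, -0.4, -1.0]
t 26.62 tcp [491.89 166.62  97.58] rot [-9.001e+01  2.000e-02 -6.180e+00] F [-0.62 -0.38 -1.01] op 0.204 q [  9.9  16.9 -19.6  53.5  -0.  106. ]
u 471.11 v 218.58
shift mm [-0.   2.6 -0. ] rot [ 0.0002  0.0001 -0.0003]
```

```bash
python3 -m crank '0 1 0 0 0 0 0; 0 1.5 0 0 0 0 0' | sed -n '2,4p'; python3 -m crank '0 1 0 0 0 0 0; 0 1 0 0 0 0 0' | sed -n '2,4p'; python3 -m crank '0 0.7 0 0 0 0 0; 0 0.7 0 0 0 0 0' | sed -n '2,4p'
```

```text
tcp_pos: [0.4919, 0.1666, 0.096]
tool_rot: [-90.0, 0.0, -6.2]
contact_force: [-0.2, -0.7, -1.1]
tcp_pos: [0.492, 0.1666, 0.0951]
tool_rot: [-90.0, 0.0, -6.2]
contact_force: [-0.2, 0.3, 0.2]
tcp_pos: [0.492, 0.1666, 0.0948]
tool_rot: [-90.0, -0.0, -6.2]
contact_force: [-0.5, -0.7, 4.0]
```

The collar is seated (4 N up at the expected height). I'll release and rise.

```bash
python3 -m crank '0 0 0 0 0 0 45; 0 0 0 0 0 0 45; 0 0 0 0 0 0 45; 0 0 0 0 0 0 45' | sed -n '2,5p'; python3 -m crank '0 -8 0 0 0 0 45; 0 -25 0 0 0 0 45; 0 -45 0 0 0 0 45; 0 -75 0 0 0 0 45; 0 -110 0 0 0 0 45' | sed -n '2,5p'; python3 -m crank '0 -20 -60 0 0 0 45; -40 -20 -120 0 0 0 45; -60 -20 -160 0 0 0 45; -60 -20 -160 0 0 0 45' | sed -n '2,5p'
python3 - <<'E'
from h import *
show()
t=eyes.capture('top');s=eyes.capture('side')
o=np.vstack([np.hstack([cv2.resize(s[110:210,200:310],(400,300)),cv2.resize(t[130:205,135:235],(400,300))]),np.hstack([cv2.resize(s[190:290,295:410],(400,290)),cv2.resize(t[118:176,272:372],(400,290))])])
cv2.imwrite('pics/end.png',o[...,::-1])
E
```

```text
tcp_pos: [0.492, 0.1666, 0.0947]
tool_rot: [-90.0, -0.0, -6.2]
contact_force: [-0.7, 0.7, -0.1]
opening: 0.527
tcp_pos: [0.4917, 0.1666, 0.2058]
tool_rot: [-90.0, 0.0, -6.2]
contact_force: [0.6, -0.6, 0.3]
opening: 0.526
tcp_pos: [0.413, 0.0119, 0.2267]
tool_rot: [-90.0, -0.0, -6.5]
contact_force: [0.1, 0.4, -0.3]
opening: 0.529
t 29.00 tcp [413.05  11.86 226.65] rot [-90.04  -0.    -6.46] F [ 0.11  0.39 -0.27] op 0.529 q [ -9.5   0.3 -20.4  69.4  -0.   87. ]
```

View pics/end.png

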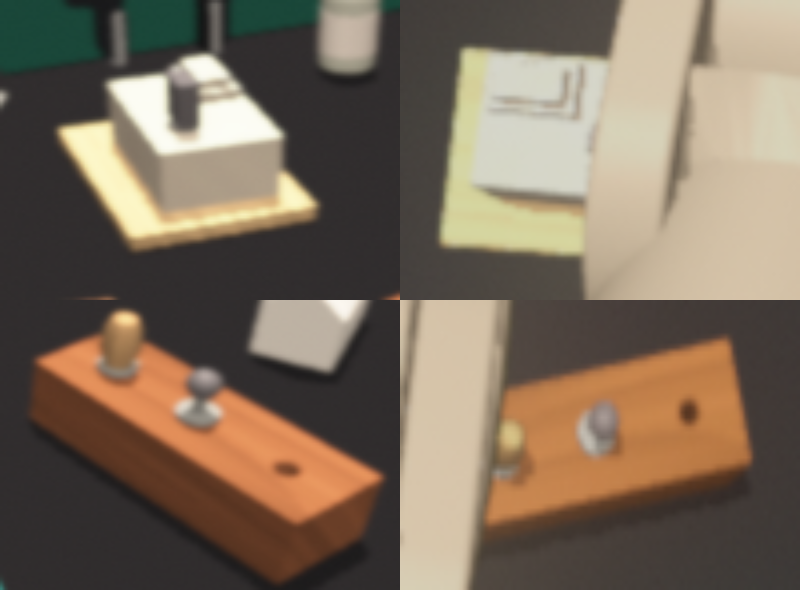

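The pin stands upright with its collar on the casting (crop 183,100). The awl and ball pin are undisturbed and the gripper is clear. Handing in.

```bash
python3 -c "
from plant import ticket
print(ticket.close_job())"
```

```text
the job is handed in; nothing more can be done
None
```

The datum pin is set in the casting's hole, upright and down on its collar, and released. I handed the job in at about 29 s of the 66 s allowed; no verdict was reported.

- **Touches:** I touched the near long face at its left end, then its right end, then the short right face near its middle. Each touch was held for over a second at about 4–6 N, with no reading above about 7 N.
- **Casting position:** the touches put the casting at a yaw of -6.2°. The hole position worked out from them matched the hole seen in the top camera to within a pixel.
- **Insertion:** the pin went in with no noticeable force. It seated with about 4 N upward, at the expected height (TCP z 0.0948 m against 0.095 m expected).
- **Last checks:** in the side view the pin stands upright on its collar, the awl and ball-knob pin are undisturbed in the block, and the gripper is clear with the force reading near zero. In the top view the arm hid the pin, so that view could not confirm it.
- **Command error:** one move command had a malformed row and was refused whole, so nothing moved; I reissued it correctly.

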